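# Screw the tall dispenser's spout round over its catch tray

### The job

Two sample dispensers with screw tops stand on the chocolate counter: a tall one with a round canister and a low one with a square canister. The top of the tall one was left half screwed on after filling: screw it on further, clockwise seen from above, until its spout stands right over the little catch tray on its own foot, then let go of it. Leave the low square dispenser's top turned as it is.

Things in the scene. Friction and masses are not known exactly. Their poses are not given: they have to be found in the camera images.
- tall_dispenser: The tall dispenser, fixed to the counter: wooden foot disc (104 mm across, 12 mm thick), round steel canister (80 mm across), about 168 mm high in all with its top. Origin: centre of the foot's underside, on the screw's upright axis. The foot's tongue with the dark square catch tray (46 x 48 mm, rim 24 mm above the counter, centre 80 mm from the axis) lies along its own -x axis; it faces roughly towards the robot.
- tall_top (a joint): Screw angle of the tall dispenser's top, rad, growing as the top is turned clockwise seen from above. 0: spout exactly over the middle of the catch tray. It starts negative (0.6 to 1.3 rad short). The thread has no stop there: it goes on turning to +1.6 (and back to -1.9). Stiff enough (about 0.1 N m) to stay where it is left. The top sinks 2 mm per rad of clockwise turn.
- tall_grip (a point): Point in the grip bar on the tall dispenser's top, on the screw axis, about 155 mm above the counter and 12 mm below the bar's upper edge. It turns with the top: the spout points along its -x axis, z is up. The bar is dark wood, 62 mm long along x, 14 mm thick along y, and stands 35 mm proud of the flat round wooden cap (86 mm across, upper face 23 mm below this point). Beneath the bar a bent steel spout, about 20 mm thick, reaches out from the cap to 92 mm from the axis.
- low_spout (a point): Mouth of the spout on the other dispenser, the low one with a square steel canister (72 mm wide, about 114 mm high in all with top and grip bar, same foot, tray and screw top). It lies 80 mm from that dispenser's axis, about 40 mm above the counter. Its top is just as free to turn and must keep its angle.

How it is judged:
At the end, for the whole second after the job is handed in: The tall dispenser's spout stands over the middle of its catch tray to within 0.2 rad (11 degrees) and is at rest, and the low dispenser's spout is within 20 mm of where it started (value of joint tall_top between -0.2 and 0.2 rad and velocity of joint tall_top between -0.05 and 0.05 rad/s and distance of low_spout from where it was at the start of the episode below 0.02 m); the robot touches nothing.
It fails at once if the low dispenser's top is turned (its spout moved by more than 20 mm) (distance of low_spout from where it was at the start of the episode above 0.02 m).
It also fails if it takes over 32 s, if anything falls off the work surface, if the arm or the gripper's body presses on something with over 40 N, if the wrist force passes 120 N, or if a joint passes its speed limit or range.

### The arm

A 6-joint arm with a two-finger parallel gripper is mounted at the origin on a cart in front of the work surface, level with it; the furniture and walls round the work are solid. World frame = base frame: x ahead of the robot, y to its left, z up, the work surface at z = 0. Lengths are in m, angles in rad, forces in N, time in s.
With the tool pointing down it reaches from about 0.325 to 0.875 m from the base axis. Payload 4.4 kg.
Tool frame: the origin (TCP) lies midway between the tips of the shut fingers; the grasp point (between the pads) lies 19 mm behind it (env.grip_depth is the z of the grasp point in the tool frame, in m); z points along the fingers, y is the direction in which the jaws open and shut (so a half turn about z gives the same grasp; the last joint's range is limited). The gripper opens to 85 mm and grips with 20 to 120 N. Pads are 22 mm wide; open, the fingers measure 114 mm over their backs; the gripper's body (76 mm by 85 mm) begins 54 mm behind the grasp point. The pads swing forward as they close: fully open they stand 13 mm farther back than shut.
Start: joints at [-1.359, 0.207, 1.542, -0, 1.393, -0.15], TCP at [0.204, -0.538, 0.231] pointing down, gripper open.
Joint ranges: [-2.73, 2.73], [-0.86, 2.22], [0.23, 2.46], [-1.11, 4.25], [0.08, 2.63], [-2.82, 2.82]. Speed limits (rad/s): [2.79, 2.79, 3.14, 3.14, 3.14, 3.14].

### API

Orientations are given as [roll, pitch, yaw] about the fixed x, y, z axes, in that order (R = Rz(yaw) Ry(pitch) Rx(roll)).
In Python, from cell import env gives the robot as it stands.
- The arm moves only by the shell command python3 -m pendant 'ROWS' [OPENING] [FORCE]. ROWS is a JSON object of lists of equal length, an entry for each row: "xyz": the shift along the tool's x, y, z in units of 40 mm (1.0 is 40 mm), a list of three; "twist": the turn about the tool's z in units of 6 degrees (1.0 is 6 degrees). In form: {"xyz": [[tx, ty, tz], ...], "twist": [twist, ...]}. A call has 1 to 20 rows; each row is the pose to reach, as a shift and turn from the pose commanded when the call began, along the tool's axes at that moment; what a row does not reach only later rows make up. A row lasts 1/12 s, in which the tool goes at most 41.7 mm and 7.16 degrees, less where a joint would pass 70% of its speed; a pose out of reach is approached as far as the arm can. A call with a gripper value outside its range is refused whole. OPENING is the opening, from 0 (shut) to 1 (fully open), set as the call begins (- or left out, the last holds). The fingers move at their own pace and stop on an object; FORCE is the grip in N (left out, the last holds). Time passes only in rows, so rows that repeat a pose let the fingers close. It gives the time, the measured TCP pose, the force and the opening at its end, in the units of the state.
- env.get_obs(): the state, without advancing time (a new reading comes with each control period).
- env.read_camera(name): name is "side" or "top"; returns a dict with "color" (384x512x3 uint8, blue, green, red), "depth" (384x512 float32, m along the optical axis (not along the pixel's ray), 0 where there is no reading), "fx", "fy", "cx", "cy" (pixels), "extrinsics" (4x4, takes a point from camera to world coordinates). Camera axes: x right, y down, z forward; pixel columns grow to the right and rows downward; lengths in m; the calibration is good to about 2 mm. A picture is of the moment at which its call begins.
- env.finish_job(): hands the job in, once; it reports no verdict.
The state is a dict: "time_s": time; "joints": joint angles; "joint_vel": joint speeds; "effort": joint torques, N m; "eef_pos": TCP position; "orientation": TCP orientation; "ft_force": force on the tool from outside, world axes, zero at the start; "moment": the same for the moment, N m; "gripper_width": finger opening in m.
Only numpy, scipy, OpenCV 4.12 (cv2) and the standard library are available. Lean on these libraries where they do the work, as an engineer would, in place of code of your own. Each camera call takes 0.05 s, during which the arm holds its last target.

## Working session

There is one attempt and no reset: what is moved stays moved. The work goes in short steps, Python scripts to look and compute and a shell command to move; the robot and the scene stay as the last step left them, time stands still between calls to the robot, and variables do not carry over. Pictures are saved under pics/ and viewed, and the job is handed in when it is done.

```bash
mkdir -p pics; ls; python3 - <<'E'
from cell import env
import cv2,numpy as np
o=env.get_obs();print({k:np.round(v,3) for k,v in o.items()}, env.grip_depth)
for n in("side","top"):
    c=env.read_camera(n);cv2.imwrite(f"pics/{n}0.png",c["color"]);np.savez(f"{n}0.npz",**c)
    print(n,c["fx"],c["cx"],c["cy"],np.round(c["extrinsics"],3))
E
```

```text
pics
{'time_s': np.float64(0.0), 'joints': array([-1.358,  0.207,  1.543, -0.   ,  1.393, -0.15 ]), 'joint_vel': array([ 0.002,  0.002,  0.001,  0.   , -0.001, -0.   ]), 'effort': array([ 1.0000e-03, -3.8303e+01, -2.9160e+01, -0.0000e+00,  1.0000e-02,
       -0.0000e+00]), 'eef_pos': array([ 0.204, -0.537,  0.23 ]), 'orientation': array([-3.139, -0.   ,  0.363]), 'ft_force': array([ 0.014, -0.161,  0.093]), 'moment': array([-0.041, -0.009, -0.021]), 'gripper_width': np.float64(0.085)} -0.0187
side 407.47499083070073 259.7439629362658 192.65955412872333 [[-0.967 -0.128  0.222  0.231]
 [-0.256  0.546 -0.798  0.76 ]
 [-0.019 -0.828 -0.561  0.647]
 [ 0.     0.     0.     1.   ]]
top 486.77077563962433 256.2927135674495 189.6398589564203 [[ 0.009 -0.991  0.132  0.304]
 [-0.999 -0.013 -0.029  0.038]
 [ 0.031 -0.132 -0.991  1.008]
 [ 0.     0.     0.     1.   ]]
```

View pics/side0.png

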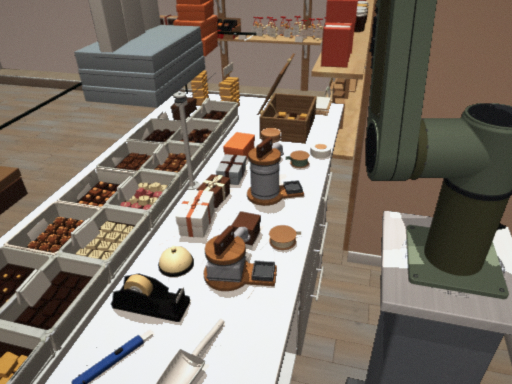

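View pics/top0.png

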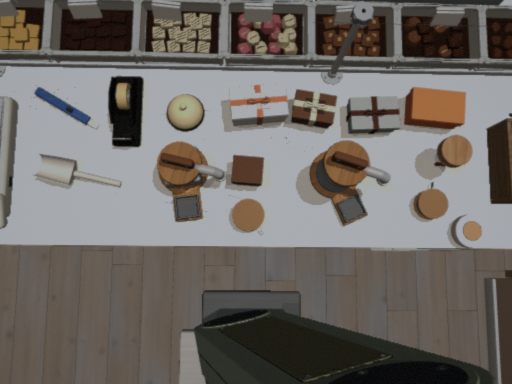

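The top view shows the tall dispenser around pixel (345,165) with its tray at (350,208), and the low one around (183,165). A thin post stands behind them at (335,75). Next I'll measure the tall one by height slices.

```bash
cat > h.py <<'E'
import numpy as np,cv2
def cloud(c):
    d=c["depth"];v,u=np.mgrid[:d.shape[0],:d.shape[1]]
    P=np.stack([(u-c["cx"])/c["fx"]*d,(v-c["cy"])/c["fy"]*d,d],-1)
    E=c["extrinsics"];W=P@E[:3,:3].T+E[:3,3];W[d<=0]=np.nan
    return W
def bar(W,lo,hi,c0,r=.06):
    m=(W[...,2]>lo)&(W[...,2]<hi)&(np.hypot(W[...,0]-c0[0],W[...,1]-c0[1])<r)
    return m,W[m]
E
python3 - <<'E'
from h import *
for n in("top","side"):
    c=dict(np.load(n+"0.npz"));W=cloud(c);col=c["color"]
    if n=="top":
        print("approx",W[165,345],W[208,350],W[165,183])
        c0=W[165,345,:2]
    for nm,lo,hi in(("bar",.155,.2),("cap",.125,.143)):
        m,p=bar(W,lo,hi,c0,.075)
        if len(p)<5: print(n,nm,len(p));continue
        r=cv2.minAreaRect((p[:,:2]*1000).astype(np.float32))
        print(n,nm,len(p),p.mean(0).round(4),p[:,2].min().round(3),p[:,2].max().round(3),r, cv2.minEnclosingCircle((p[:,:2]*1000).astype(np.float32)))
        print("  z hist",np.percentile(p[:,2],[10,50,90]).round(4))
    # tray: dark pixels z .005-.03
    m=(W[...,2]>.008)&(W[...,2]<.035)&(col.max(-1)<90)&(np.hypot(W[...,0]-c0[0],W[...,1]-c0[1])<.14)
    k,l,s,ce=cv2.connectedComponentsWithStats(m.astype(np.uint8))
    i=1+np.argmax(s[1:,4]);p=W[l==i];print("tray",s[i],p.mean(0).round(4),cv2.minAreaRect((p[:,:2]*1000).astype(np.float32)))
c=dict(np.load("top0.npz"));cv2.imwrite("pics/topz.png",cv2.resize(c["color"][130:230,140:400],None,fx=3,fy=3,interpolation=cv2.INTER_CUBIC))
c=dict(np.load("side0.npz"));cv2.imwrite("pics/sidez.png",cv2.resize(c["color"][120:300,180:320],None,fx=3,fy=3,interpolation=cv2.INTER_CUBIC))
E
```

```text
approx [ 0.46759272 -0.14934429  0.13506983] [ 0.40022015 -0.18398388  0.01578605] [0.46901018 0.14997728 0.10418028]
top bar 308 [ 0.4721 -0.1523  0.1658] 0.155 0.172 ((473.34844970703125, -153.2171630859375), (61.42826461791992, 15.261869430541992), 71.65294647216797) ((473.35089111328125, -153.21798706054688), 30.74333381652832)
  z hist [0.1614 0.1666 0.1689]
top cap 1468 [ 0.469  -0.1571  0.1324] 0.125 0.143 ((475.4632263183594, -164.4290771484375), (84.71759796142578, 108.22334289550781), 11.737113952636719) ((465.60174560546875, -166.60748291015625), 57.747310638427734)
  z hist [0.1301 0.1325 0.1346]
tray [310 157  56  67 963] [ 0.4217 -0.1638  0.0146] ((438.56011962890625, -156.81005859375), (149.75442504882812, 64.20964813232422), 39.07707595825195)
side bar 125 [ 0.4705 -0.1465  0.1643] 0.155 0.171 ((471.5125427246094, -151.0257568359375), (62.34678649902344, 15.08176040649414), 73.72266387939453) ((471.53851318359375, -151.0333251953125), 31.194034576416016)
  z hist [0.1575 0.1655 0.1691]
side cap 426 [ 0.4654 -0.1449  0.1332] 0.125 0.143 ((473.1724853515625, -160.3819580078125), (84.32157897949219, 104.30426025390625), 12.450627326965332) ((465.0224914550781, -165.15821838378906), 58.117584228515625)
  z hist [0.1283 0.1337 0.1359]
tray [250 181  53  22 414] [ 0.4328 -0.1527  0.0196] ((440.4916687011719, -155.6739501953125), (150.06204223632812, 55.685916900634766), 34.39514923095703)
```

View pics/topz.png

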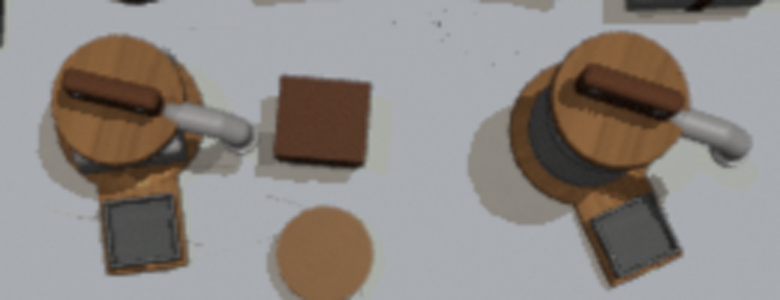

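View pics/sidez.png

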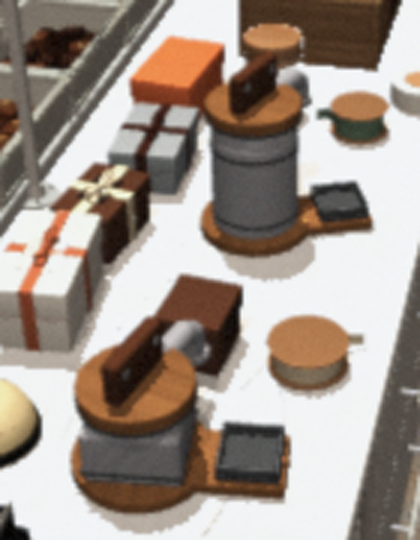

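The zoomed view shows the tall bar pointing right and slightly down along its spout, with the tray centred near pixel (352,209). No object stands against the tall canister. I still need the tray direction.

```bash
python3 - <<'E'
from h import *
ax=np.array([.4725,-.1525])
for n in("top","side"):
    c=dict(np.load(n+"0.npz"));W=cloud(c);col=c["color"]
    r=np.hypot(W[...,0]-ax[0],W[...,1]-ax[1])
    m=(W[...,2]>.006)&(W[...,2]<.035)&(np.ptp(col.astype(int),-1)<18)&(col.max(-1)<110)&(r>.055)&(r<.12)
    k,l,s,ce=cv2.connectedComponentsWithStats(m.astype(np.uint8))
    i=1+np.argmax(s[1:,4]);p=W[l==i]
    R=cv2.minAreaRect((p[:,:2]*1000).astype(np.float32));t=np.array(R[0])/1000-ax
    print(n,s[i],ce[i],R,"dist",np.hypot(*t),"az",np.degrees(np.arctan2(t[1],t[0])))
    m,p=bar(W,.155,.2,ax,.06)
    q=p[:,:2]-p[:,:2].mean(0);d=np.linalg.svd(q,full_matrices=False)[2][0];print("bar az",np.degrees(np.arctan2(*(-d*np.sign(d[0]))[::-1])))
    m=(W[...,2]>.085)&(W[...,2]<.15)&(r>.055)&(r<.1);p=W[m]-[*ax,0];print("spout az",len(p),np.degrees(np.arctan2(p[:,1].mean(),p[:,0].mean())))
    # obstacles near, above 60mm
    m=(W[...,2]>.05)&(r>.1)&(r<.22);p=W[m];print("obst",len(p), p.min(0).round(3) if len(p) else'',p.max(0).round(3) if len(p) else '')
E
```

```text
top [337 193  30  29 515] [351.40582524 207.83300971] ((401.0256652832031, -186.64491271972656), (46.02033615112305, 48.96516418457031), 23.96818733215332) dist 0.07921146121519573 az -154.4651345398743
bar az -107.91941526307623
spout az 204 -109.5478573589346
obst 3060 [ 0.445 -0.372  0.05 ] [0.692 0.061 0.281]
side [284 181  19  13 187] [292.61497326 186.79144385] ((399.56671142578125, -185.63978576660156), (44.81895446777344, 51.43085479736328), 26.058027267456055) dist 0.08010936264199403 az -155.56366911445403
bar az -109.3899948930746
spout az 62 -113.55529030665375
obst 1462 [ 0.442 -0.372  0.05 ] [0.692 0.06  0.28 ]
```

Axis is at (0.4725, -0.1525). The spout points at about -108° and the tray lies at about -155°, so the top needs about 47° clockwise. First I'll move above the bar with the tool's x axis along it (yaw about 71.7°).

```bash
python3 -m pendant '{"xyz":[[0.4,-0.3,0],[1.1,-0.75,0],[1.8,-1.2,0],[2.5,-1.7,0],[3.2,-2.2,0],[3.9,-2.7,0],[4.6,-3.15,0],[5.3,-3.6,0],[6.0,-4.1,0],[6.7,-4.6,0],[7.4,-5.05,0],[8.1,-5.55,0],[8.8,-6.0,0],[9.3,-6.35,0],[9.7,-6.63,0],[9.7,-6.63,0],[9.7,-6.63,0],[9.7,-6.63,0]],"twist":[-0.4,-1,-1.6,-2.2,-2.8,-3.4,-4,-4.6,-5.2,-5.8,-6.4,-7,-7.6,-8.1,-8.5,-8.5,-8.5,-8.5]}' 1 40
python3 - <<'E'
from cell import env
import cv2,numpy as np
o=env.get_obs();print(o["time_s"],o["eef_pos"].round(4),np.degrees(o["orientation"]).round(2),o["joints"].round(2))
for n in("side","top"):
    c=env.read_camera(n);cv2.imwrite(f"pics/{n}1.png",c["color"]);np.savez(f"{n}1.npz",**c)
E
```

```text
time_s: 1.6
eef_pos: [0.4721, -0.1522, 0.2309]
orientation: [-3.141, 0.0, 1.252]
ft_force: [-0.2, -0.5, -0.7]
gripper_width: 0.085
1.6 [ 0.4721 -0.1522  0.2309] [-1.7994e+02  3.0000e-02  7.1750e+01] [-0.49  0.04  1.73 -0.    1.37 -0.17]
```

View pics/side1.png

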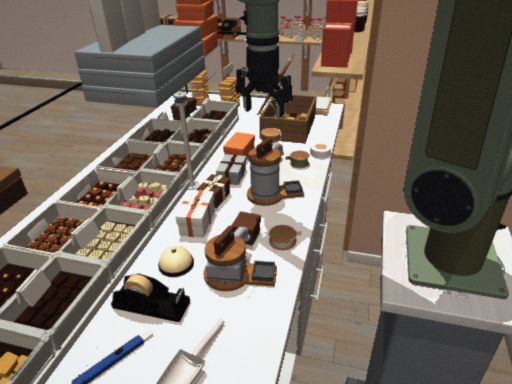

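The gripper hangs over the tall top (fingers near pixels (245–285,100), bar at (262,150)), with its pose on target. I'll descend to TCP z ≈ 0.141.

```bash
python3 -m pendant '{"xyz":[[0,0,0.4],[0,0,0.8],[0,0,1.2],[0,0,1.5],[0,0,1.7],[0,0,1.9],[0,0,2.05],[0,0,2.15],[0,0,2.25],[0,0,2.25],[0,0,2.25]],"twist":[0,0,0,0,0,0,0,0,0,0,0]}' 1 40
python3 -m pendant '{"xyz":[[0,0,0],[0,0,0],[0,0,0],[0,0,0],[0,0,0],[0,0,0],[0,0,0],[0,0,0],[0,0,0],[0,0,0],[0,0,0],[0,0,0]],"twist":[0,0,0,0,0,0,0,0,0,0,0,0]}' 0 60
python3 - <<'E'
from cell import env
import cv2,numpy as np
c=env.read_camera("side");cv2.imwrite("pics/side2.png",cv2.resize(c["color"][60:240,180:340],None,fx=3.3,fy=3.3))
E
```

```text
time_s: 2.62
eef_pos: [0.4729, -0.152, 0.1415]
orientation: [3.141, 0.0, 1.253]
ft_force: [0.1, 0.2, 0.2]
gripper_width: 0.0859
time_s: 3.62
eef_pos: [0.4729, -0.152, 0.1415]
orientation: [3.141, -0.0, 1.253]
ft_force: [0.9, 0.6, 2.3]
gripper_width: 0.0128
```

View pics/side2.png

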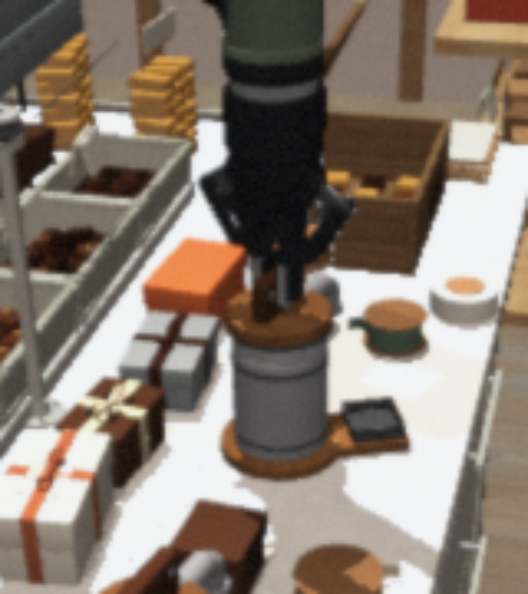

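The fingers hold the bar (opening 13 mm, zoomed pixel about (270,290)). Now I'll turn clockwise 46.8° (7.8 units), sinking 1.6 mm with the thread.

```bash
python3 -m pendant '{"xyz":[[0,0,0],[0,0,0],[0,0,0.01],[0,0,0.01],[0,0,0.01],[0,0,0.02],[0,0,0.02],[0,0,0.02],[0,0,0.03],[0,0,0.03],[0,0,0.03],[0,0,0.04],[0,0,0.04],[0,0,0.04],[0,0,0.04],[0,0,0.04]],"twist":[0.3,0.8,1.4,2,2.6,3.2,3.8,4.4,5,5.6,6.2,6.8,7.3,7.8,7.8,7.8]}' 0 60
python3 - <<'E'
from h import *
from cell import env
for n in("side","top"):
    c=env.read_camera(n);np.savez(n+"3.npz",**c)
    cv2.imwrite(f"pics/{n}3.png",cv2.resize(c["color"][100:240,220:400],None,fx=4,fy=4))
E
```

```text
time_s: 5.0
eef_pos: [0.4744, -0.1533, 0.14]
orientation: [3.137, -0.003, 0.436]
ft_force: [5.7, -3.1, -2.0]
gripper_width: 0.0125
```

View pics/side3.png

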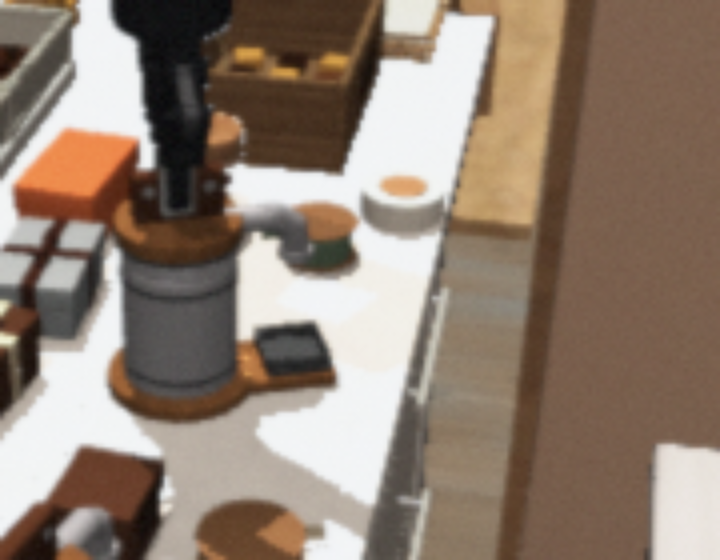

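View pics/top3.png

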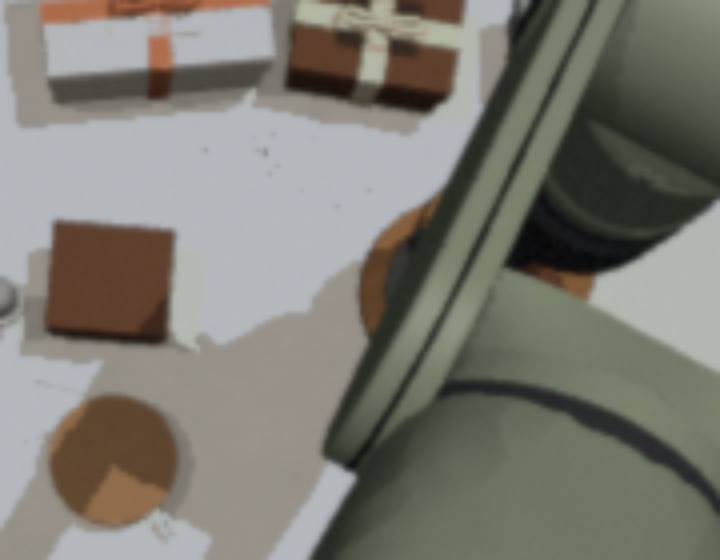

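The spout now reaches out over the tray: its mouth is at zoomed pixel (298,250) and the tray is below at (292,348). The arm hides the top view. I'll release, go straight up, then back off so the top camera can check the angle.

```bash
python3 -m pendant '{"xyz":[[0,0,0],[0,0,0],[0,0,0],[0,0,0],[0,0,0],[0,0,0],[0,0,0],[0,0,0]],"twist":[0,0,0,0,0,0,0,0]}' 1
python3 -m pendant '{"xyz":[[0,0,-0.2],[0,0,-0.6],[0,0,-1.1],[0,0,-1.7],[0,0,-2.4],[0,0,-2.4]],"twist":[0,0,0,0,0,0]}'
python3 -c "
from cell import env
print(env.get_obs()['joints'].round(2),env.get_obs()['orientation'])"
```

```text
time_s: 5.77
eef_pos: [0.4727, -0.1519, 0.1397]
orientation: [3.142, 0.0, 0.436]
ft_force: [-1.2, 0.6, -0.0]
gripper_width: 0.0853
time_s: 6.27
eef_pos: [0.4762, -0.1537, 0.2427]
orientation: [3.132, -0.008, 0.436]
ft_force: [1.4, -1.0, 1.7]
gripper_width: 0.0854
[-0.49  0.03  1.72  0.    1.39  0.65] [ 3.13169443 -0.00753807  0.43628924]
```

```bash
python3 -m pendant '{"xyz":[[-0.5,0.3,0],[-1.2,0.7,0],[-1.9,1.1,0],[-2.6,1.5,0],[-3.3,1.9,0],[-4.0,2.3,0],[-4.7,2.7,0],[-5.4,3.1,0],[-6.1,3.5,0],[-6.8,3.9,0],[-7.5,4.3,0],[-8.2,4.7,0],[-8.9,5.1,0],[-9.5,5.5,0],[-10.1,5.8,0],[-10.1,5.8,0],[-10.1,5.8,0]],"twist":[0,0,0,0,0,0,0,0,0,0,0,0,0,0,0,0,0]}'
python3 - <<'E'
from h import *
from cell import env
ax=np.array([.4725,-.1525])
for n in("side","top"):
    c=env.read_camera(n);W=cloud(c);col=c["color"]
    cv2.imwrite(f"pics/{n}4.png",cv2.resize(c["color"][100:300,130:400],None,fx=2.9,fy=2.9))
    m,p=bar(W,.155,.2,ax,.06)
    q=p[:,:2]-p[:,:2].mean(0);d=np.linalg.svd(q,full_matrices=False)[2][0];print(n,len(p),"bar az",np.degrees(np.arctan2(*(-d*np.sign(d[0]))[::-1])),cv2.minAreaRect((p[:,:2]*1000).astype(np.float32)))
    r=np.hypot(W[...,0]-ax[0],W[...,1]-ax[1])
    m=(W[...,2]>.085)&(W[...,2]<.15)&(r>.055)&(r<.1);p=W[m]-[*ax,0];print("spout az",len(p),np.degrees(np.arctan2(p[:,1].mean(),p[:,0].mean())))
    # low bar before/after
    for X in(dict(np.load(n+"0.npz")),c):
        V=cloud(X);mm,p=bar(V,.1,.13,(.469,.15),.06);print("low",len(p),p.mean(0).round(4),cv2.minAreaRect((p[:,:2]*1000).astype(np.float32)))
E
```

```text
time_s: 7.68
eef_pos: [0.2035, -0.5337, 0.2357]
orientation: [-3.141, -0.0, 0.434]
ft_force: [0.3, 0.4, 0.1]
gripper_width: 0.0854
side 141 bar az -155.45782465381214 ((471.27459716796875, -149.7530517578125), (61.08442306518555, 13.801928520202637), 27.320926666259766)
spout az 138 -159.49786993618
low 236 [0.4752 0.1671 0.1112] ((476.6672668457031, 162.9444122314453), (61.68023681640625, 14.651813507080078), 76.92142486572266)
low 234 [0.4751 0.1671 0.1114] ((476.3810119628906, 162.82154846191406), (61.71422576904297, 14.379875183105469), 76.98274993896484)
top 300 bar az -154.7188544973242 ((472.64739990234375, -152.87539672851562), (61.40713119506836, 14.970746994018555), 24.021764755249023)
spout az 236 -156.24053542564138
low 273 [0.4773 0.1605 0.1127] ((478.3767395019531, 161.63531494140625), (62.22496032714844, 14.496969223022461), 76.82543182373047)
low 272 [0.4774 0.1608 0.1128] ((478.429931640625, 161.39427185058594), (62.094173431396484, 14.307594299316406), 77.0518798828125)
```

View pics/top4.png

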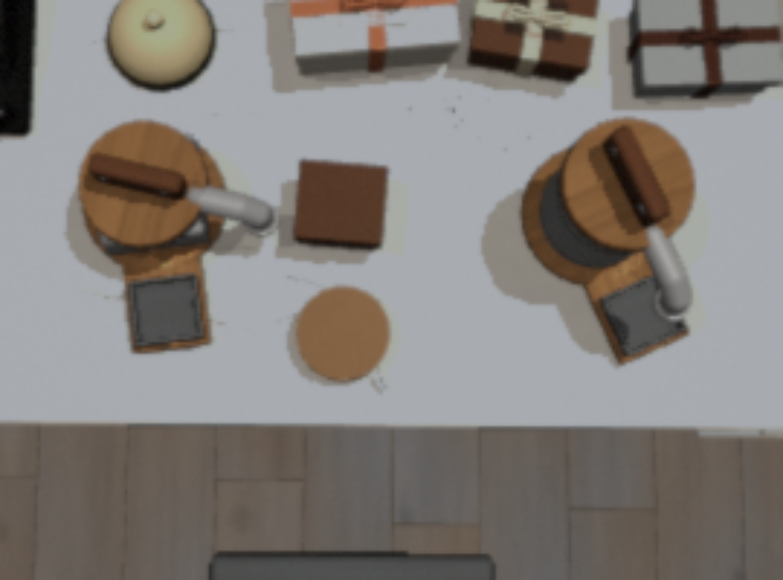

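View pics/side4.png

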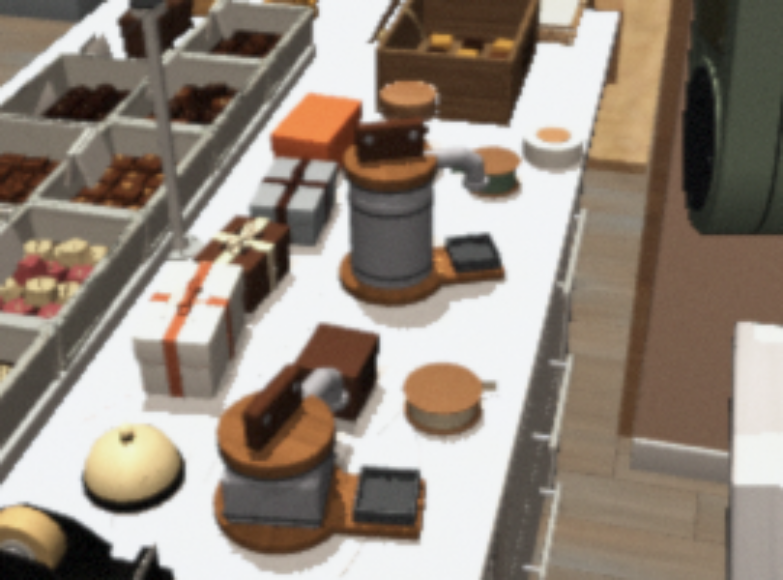

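The tall spout mouth (zoomed top pixel (675,300)) lies over the tray, apart from height parallax, and the bar is at -154.7° to -155.5° against the tray's -154.5° to -155.6°. The low top is unchanged, and the arm stands clear.

```bash
python3 -c "
from cell import env
print(env.finish_job())"
```

```text
the job is handed in; nothing more can be done
None
```

I gripped the tall dispenser's bar and turned its top about 47° clockwise, letting it sink with the thread. I then released it, backed the arm clear and handed the job in at about 8 s; no verdict was reported.

- **Tall spout:** in the final images the bar points at -154.7° (top camera) and -155.5° (side camera). The tray, measured before the turn, lay at -154.5° and -155.6°. That puts the top within about 1° of the middle, against the 11° allowed.
- **Disagreement:** the rougher estimate from the visible spout points alone read -156.2° (top) and -159.5° (side). It read 2–4° off the bar in the same direction before the turn too, because only one side of the spout is visible. Even the worst of these is still within tolerance.
- **Low dispenser:** its bar moved less than 0.3° between the first and last images, which is within measurement noise.
- **Contact:** the wrist force readings printed after each move stayed below about 7 N, and nothing was touched once the arm had backed off.

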